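Put the class tablet away in the filing drawer

ROBOT

A 7-joint arm with a two-finger parallel gripper is mounted at the origin on the work surface. World frame = base frame: x ahead of the robot, y to its left, z up, the work surface at z = 0. Lengths are in mm, angles in rad, forces in N, time in s.
With the tool pointing down it reaches from about 350 to 900 mm from the base axis. Payload 7.2 kg.
Tool frame: the origin (TCP) lies at the very end of the fingers, on their centre line; the grasp point (between the pads) lies 19 mm behind it (arm.grasp_offset is the distance from the TCP to the grasp point, in mm); z points along the fingers, y is the line along which they close (so a half turn about z gives the same grasp; the last joint's range is limited). The gripper opens to 85 mm and grips with 20 to 120 N. Pads are 22 mm wide; open, the fingers measure 114 mm over their backs; the gripper's body (76 mm by 85 mm) begins 54 mm behind the grasp point. The pads swing forward as they close: fully open they stand 13 mm farther back than shut.
Start: joints at [-1.39, 0.411, -0.013, 1.596, 0.006, 1.134, -0.082], TCP at [153.91, 605.756, 231.297] pointing down, gripper open.
Joint ranges: [-2.95, 2.95], [-0.29, 1.99], [-1.47, 1.44], [0.14, 2.54], [-1.03, 4.17], [0.13, 1.85], [-2.86, 2.86]. Speed limits (rad/s): [2.39, 2.39, 3.01, 3.01, 3.14, 3.14, 3.14].

INTERFACE

Orientations are given as a rotation vector (axis times angle).
In Python, from plant import arm, optics gives the robot as it stands.
- The arm moves only by the shell command python3 -m handwheel 'ROWS' [FORCE]. ROWS is JSON, a list of rows, each a list of 3 entries, a list of its own where there are three numbers: the gripper command: -1 is shut, 1 is fully open, values between are in proportion, then the shift along the world's x, y, z in mm, then the turn about the world's z in degrees. In form: [[claw, [x, y, z], yaw], ...]. A call has 1 to 12 rows; each row is the pose to reach, as a shift and turn from the pose commanded when the call began; what a row does not reach only later rows make up. A row lasts 1/8 s, in which the tool goes at most 62.5 mm and 10.7 degrees, less where a joint would pass 70% of its speed; a pose out of reach is approached as far as the arm can. A call with a gripper value outside its range is refused whole. The fingers move at their own pace and stop on an object; FORCE is the grip in N (left out, the last holds). Time passes only in rows, so rows that repeat a pose let the fingers close. It gives the time, the measured TCP pose, the force, the opening and the grip force at its end, in the units of the state.
- arm.sense(): the state, without advancing time (a new reading comes with each control period).
- optics.camera(name): name is "scene" or "side" or "wrist"; returns a dict with "image" (420x560x3 uint8, blue, green, red), "mtx" (3x3 intrinsics, pixels), "extrinsics" (4x4, takes a point from world to camera coordinates); the wrist camera has in their place "tool_from_camera" (4x4, takes a point from camera to tool coordinates, whose origin is the TCP and whose axes are the flange's). Camera axes: x right, y down, z forward; pixel columns grow to the right and rows downward; lengths in mm; the calibration is good to about 2 mm. A picture is of the moment at which its call begins: read the wrist's pose just before it. There is no depth.
- arm.close_job(): hands the job in; it is judged then, once.
The state is a dict: "time": time; "joints": joint angles; "dq": joint speeds; "joint_efforts": joint torques, N m; "position": TCP position; "ee_rot": TCP orientation; "wrist_force": force on the tool from outside, world axes, zero at the start; "torque": the same for the moment, N m; "opening": finger opening in mm; "grip_force": force on a finger pad.
Only numpy, scipy, OpenCV 4.12 (cv2) and the standard library are available. Lean on these libraries where they do the work, as an engineer would, in place of code of your own. Each camera call takes 0.05 s, during which the arm holds its last target. There are 200 camera calls.

TASK

Put the tablet away: first pull the cabinet drawer out to its stop, then slide the tablet (the largest of the three devices) straight up out of the slotted rack and lower it, on its long edge as it stood, into the narrow bay between the two dividers of the drawer. Set it down rather than dropping it, let go of it, and then push the drawer fully shut. Leave the two phones standing where they are in the rack.

Things in the scene. Friction and masses are not known exactly. Their poses are not given: they have to be found in the camera images.
- drawer (a joint): Only drawer of a low wooden cabinet fixed on the bench, 260 deep (x) x 280 wide (y) x 177 mm high, its front facing its own -x, roughly towards the robot. Value: how far out in m, 0 fully shut, 0.155 at its stop; slides along the cabinet's -x with light friction; may start a little ajar. Drawer side walls reach 106 mm, its grey front 163 mm above the bench; the front is 15 mm thick.
- drawer_handle (a point): Middle of the drawer's steel bar handle: a horizontal bar 11 mm thick, 120 mm long along the cabinet's y, 144 mm above the bench, its axis 35 mm in front of the drawer's front face (clear gap behind the bar 29 mm). Moves with the drawer; axes as the cabinet's.
- drawer_bay (a point): Centre of the bay's floor, 22 mm above the bench; moves with the drawer, axes as the cabinet's. The bay is 24 mm wide (x) and 238 mm long (y) between two plywood dividers 6 mm thick, 50 mm high; its centre is 75 mm behind the inside of the drawer front and, drawer at its stop, 80 mm in front of the cabinet's top board. Headroom in the cabinet: 143 mm above the bay floor.
- rack: Grey slotted rack fixed on the bench, 180 (x) x 130 (y) x 57 (z) mm; origin at the centre of its underside. Three slots run along its y, open at both ends, at x = -55, 0 and +55 mm, each 13 mm wide and 45 mm deep (floor 12 mm above the bench). Each holds one device standing on its long edge, in any order.
- tablet: The tablet, aluminium with a black screen: 9 (x, thickness) x 200 (y) x 125 (z, up) mm, about 0.3 kg, standing on its long edge in a rack slot; origin at the centre of its lower edge. The tallest and longest device in the rack.
- phone_a: A phone, 9 (x, thickness) x 150 (y) x 75 (z, up) mm, about 0.18 kg, standing on its long edge in a rack slot; origin at the centre of its lower edge.
- phone_b: A second phone, the same as phone_a, in another slot.
Things that resemble listed ones, but are neither listed nor needed, are in the scene too. What is shaped like the phone_b but blue is not meant.

How it is judged:
By the outcome, as a careful person would: the job done as asked, in the order asked, and still so for the second after the job is handed in, with the robot touching nothing.
It also fails if it takes over 70 s, if anything falls off the work surface, if the arm or the gripper's body presses on something with over 40 N, if the wrist force passes 120 N, or if a joint passes its speed limit or range.

## Working session

There is one attempt and no reset: what is moved stays moved. The work goes in short steps, Python scripts to look and compute and a shell command to move; the robot and the scene stay as the last step left them, time stands still between calls to the robot, and variables do not carry over. Pictures are saved under pics/ and viewed, at most 10 in all, crops included, and the job is handed in when it is done.

```bash
ls; mkdir -p pics
python3 - <<'E'
from plant import arm, optics
import cv2,numpy as np
s=arm.sense();print(s)
for n in("scene","side"):
    c=optics.camera(n);cv2.imwrite(f"pics/{n}0.png",c["image"]);print(n,c["mtx"].tolist(),np.round(c["extrinsics"],4).tolist())
E
```

```text
pics
{'time': 0.0, 'joints': array([-1.39019744,  0.41188383, -0.01271399,  1.597045  ,  0.00559274,
        1.13427714, -0.08220829]), 'dq': array([ 0.00213625,  0.00079815,  0.00054827,  0.00149774,  0.00055447,
       -0.00054298, -0.00127052]), 'joint_efforts': array([-2.57183201e-04, -6.00641155e+01,  6.82304632e-01, -2.99419516e+01,
        1.38692401e-02,  1.04979103e-02, -3.83459417e-05]), 'position': array([153.81627732, 605.27337158, 230.46266912]), 'ee_rot': array([-3.89770166e-01, -3.11722654e+00,  2.47414461e-03]), 'wrist_force': array([-0.02102994,  0.23645542,  0.11909912]), 'torque': array([-0.01404926,  0.02338485, -0.04056166]), 'grip_force': 0.0, 'opening': 85.67325770583545}
scene [[461.3340068139885, 0.0, 275.85715907253194], [0.0, 461.3340068139885, 214.49662854854608], [0.0, 0.0, 1.0]] [[0.8275, -0.5615, -0.0042, -550.8009], [-0.5317, -0.7811, -0.3274, 311.5853], [0.1806, 0.2731, -0.9449, 1131.7125], [0.0, 0.0, 0.0, 1.0]]
side [[467.07892370569823, 0.0, 278.3668812821139], [0.0, 467.07892370569823, 207.7580814961049], [0.0, 0.0, 1.0]] [[0.7841, -0.6206, 0.007, -510.543], [-0.5879, -0.7463, -0.3121, 331.5091], [0.1989, 0.2406, -0.95, 1028.5166], [0.0, 0.0, 0.0, 1.0]]
```

View pics/scene0.png

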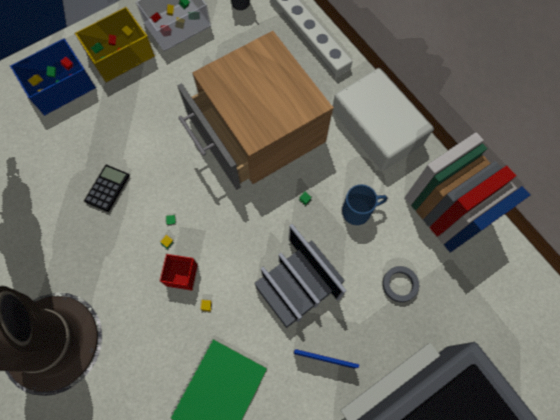

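View pics/side0.png

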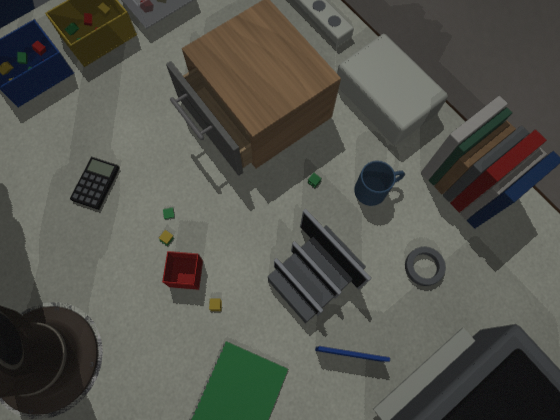

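The rack, in scene at about (300,280), holds three devices. The one at the upper right, from (292,232) to (342,292), is the longest and tallest, so it is probably the tablet. The blue stick at (325,358) is the decoy. The cabinet's drawer handle is near (200,140), and the drawer is a little ajar. I'll enlarge both.

```bash
python3 - <<'E'
import cv2,numpy as np
i=cv2.imread("pics/scene0.png")
a=cv2.resize(i[25:195,170:340],(400,400),interpolation=cv2.INTER_CUBIC)
b=cv2.resize(i[220:335,245:360],(400,400),interpolation=cv2.INTER_CUBIC)
cv2.imwrite("pics/crop0.png",np.clip(np.hstack([a,b])*1.3,0,255))
E
cat > h.py <<'E'
import numpy as np, cv2
from plant import arm, optics
from scipy.spatial.transform import Rotation as R
def ray(c,uv,z):
    "pixel -> world point at height z (fixed camera)"
    E=c["extrinsics"];d=E[:3,:3].T@np.linalg.inv(c["mtx"])@[*uv,1];o=-E[:3,:3].T@E[:3,3]
    return o+d*(z-o[2])/d[2]
def wristcam():
    s=arm.sense();c=optics.camera("wrist")
    T=np.eye(4);T[:3,:3]=R.from_rotvec(s["ee_rot"]).as_matrix();T[:3,3]=s["position"]
    c["extrinsics"]=np.linalg.inv(T@c["tool_from_camera"]);return c
def proj(c,p):
    p=np.atleast_2d(p);q=(c["extrinsics"]@np.c_[p,np.ones(len(p))].T)[:3];q=c["mtx"]@q;return (q[:2]/q[2]).T
E
```

```text
[ WARN:0@0.020] global loadsave.cpp:1063 imwrite_ Unsupported depth image for selected encoder is fallbacked to CV_8U.
```

View pics/crop0.png

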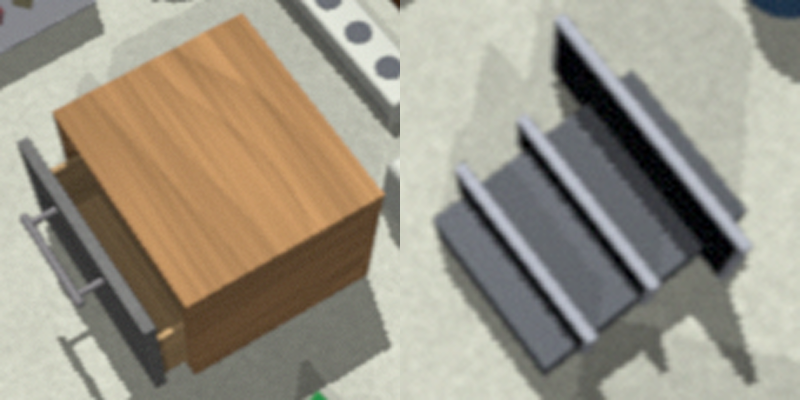

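The crop confirms the tablet is the device at the upper right of the rack, crop (560,20)–(745,247). It is the longest and tallest, with a black screen. The two shorter ones are the phones.

Run:
```python
from h import *
c=optics.camera("scene")
f=lambda x,y,z:ray(c,(170+(x+.5)/2.353-.5,25+(y+.5)/2.353-.5),z)
g=lambda x,y,z:ray(c,(245+(x+.5)/3.478-.5,220+(y+.5)/3.478-.5),z)
def show(n,P):
    P=np.array(P);print(n,P.round(0)[:,:2].tolist(),"mean",P.mean(0).round(1));
    for a,b in zip(P,P[1:]):print("   len",np.hypot(*(b-a)[:2]).round(1),"ang",np.degrees(np.arctan2(*(b-a)[1::-1])).round(1))
show("cab",[f(*p,177) for p in((53,113),(243,14),(383,195),(187,306))])
show("front",[f(22,143,163),f(153,331,163)])
show("handle",[f(25,217,146),f(80,302,146)])
show("tablet",[g(160,20,137),g(345,247,137)])
show("ph1",[g(62,170,87),g(190,340,87)])
show("ph2",[g(122,122,87),g(253,290,87)])
```

```text
cab [[645.0, 348.0], [889.0, 341.0], [880.0, 64.0], [639.0, 72.0]] mean [763.1 206.5 177. ]
   len 243.7 ang -1.7
   len 276.8 ang -91.9
   len 240.9 ang 178.2
front [[601.0, 344.0], [598.0, 74.0]] mean [599.3 209.3 163. ]
   len 269.8 ang -90.6
handle [[559.0, 274.0], [556.0, 153.0]] mean [557.5 213.3 146. ]
   len 120.5 ang -91.8
tablet [[628.0, -119.0], [639.0, -312.0]] mean [ 633.3 -215.1  137. ]
   len 193.3 ang -86.7
ph1 [[521.0, -157.0], [528.0, -300.0]] mean [ 524.2 -228.7   87. ]
   len 143.2 ang -87.3
ph2 [[574.0, -152.0], [581.0, -297.0]] mean [ 577.7 -224.7   87. ]
   len 144.8 ang -87.1
```

```bash
python3 -m handwheel '[[-0.4,[40,-40,0],-8],[-0.4,[80,-80,0],-16],[-0.4,[125,-120,0],-26],[-0.4,[170,-165,0],-36],[-0.4,[215,-210,0],-46],[-0.4,[260,-255,0],-56],[-0.4,[305,-300,0],-66],[-0.4,[355,-345,0],-74],[-0.4,[403,-393,0],-77.6],[-0.4,[403,-393,0],-77.6],[-0.4,[403,-393,0],-77.6]]' 60
python3 - <<'E'
from h import *
c=wristcam();im=c["image"].copy()
print(c["mtx"][0,0],c["tool_from_camera"].round(3).tolist())
p=proj(c,[[557.5,213,144],[599,209,163],[559,274,144],[556,153,144]]);print(p)
for q in p: cv2.drawMarker(im,tuple(int(v) for v in q),(0,0,255),0,10)
cv2.imwrite("pics/w1.png",im)
E
```

```text
time: 1.52
position: [557.0, 212.0, 230.8]
ee_rot: [-2.259, -2.183, 0.001]
wrist_force: [0.5, 1.0, -0.2]
opening: 25.4
grip_force: 0.0
358.4196164717722 [[-0.001, -0.961, -0.275, 69.328], [1.0, -0.001, 0.001, 0.084], [-0.001, -0.275, 0.961, -143.129], [0.0, 0.0, 0.0, 1.0]]
[[276.967236   214.63963509]
 [344.09117587 227.29573734]
 [275.96731998 120.67401241]
 [277.78846073 295.04197498]]
```

View pics/w1.png

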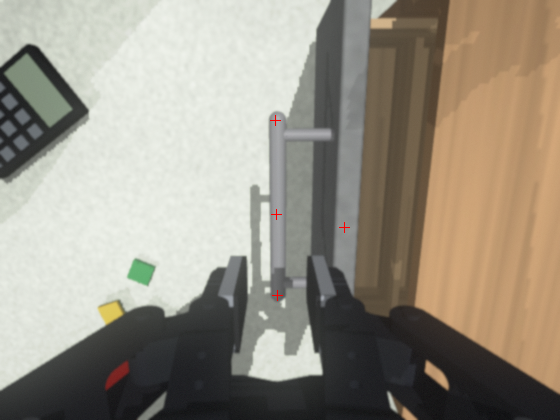

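The wrist view shows the handle bar, (277,115)–(277,295), between the finger planes. It lies on the predicted marks, so I'll descend and grip.

```bash
python3 -m handwheel '[[-0.4,[0,0,-30],0],[-0.4,[0,0,-65],0],[-0.4,[0,0,-95],0],[-0.4,[0,0,-106],0],[-0.4,[0,0,-106],0],[-1,[0,0,-106],0],[-1,[0,0,-106],0],[-1,[0,0,-106],0],[-1,[0,0,-106],0]]' 50
python3 -m handwheel '[[-1,[-8,0.3,0],0],[-1,[-22,0.7,0],0],[-1,[-37,1.2,0],0],[-1,[-52,1.6,0],0],[-1,[-67,2.1,0],0],[-1,[-82,2.6,0],0],[-1,[-95,3,0],0],[-1,[-105,3.3,0],0],[-1,[-110,3.5,0],0],[-1,[-110,3.5,0],0]]' 50
```

```text
time: 2.7
position: [557.5, 213.6, 126.6]
ee_rot: [-2.257, -2.186, -0.004]
wrist_force: [-1.1, 2.3, 6.6]
opening: 8.9
grip_force: 49.3
time: 3.95
position: [446.9, 216.9, 126.5]
ee_rot: [-2.256, -2.185, -0.004]
wrist_force: [-1.7, 1.7, 10.4]
opening: 9.3
grip_force: 50.2
```

```bash
python3 -m handwheel '[[-1,[-4,0.1,0],0],[-1,[-7,0.2,0],0],[-1,[-10,0.3,0],0],[-1,[-12,0.4,0],0],[-1,[-12,0.4,0],0]]'
```

```text
time: 4.58
position: [436.9, 217.2, 126.6]
ee_rot: [2.256, 2.184, 0.008]
wrist_force: [5.6, 2.5, 4.4]
opening: 9.3
grip_force: 49.6
```

```bash
python3 -m handwheel '[[-1,[-3,0.1,0],0],[-1,[-5,0.2,0],0],[-1,[-5,0.2,0],0],[-1,[-5,0.2,0],0]]'
```

```text
time: 5.08
position: [436.9, 217.3, 126.7]
ee_rot: [2.254, 2.178, 0.019]
wrist_force: [24.4, 2.2, -14.0]
opening: 9.2
grip_force: 48.8
```

```bash
python3 -m handwheel '[[-1,[6.5,-0.2,0],0],[-0.4,[6.5,-0.2,0],0],[-0.4,[6.5,-0.2,0],0],[-0.4,[6.5,-0.2,0],0],[-0.4,[6.5,-0.2,30],0],[-0.4,[6.5,-0.2,80],0],[-0.4,[40,-20,130],0],[-0.4,[90,-40,140],0],[-0.4,[132,-53,140],0],[-0.4,[132,-53,140],0],[-0.4,[132,-53,140],0]]'
python3 - <<'E'
from h import *
c=wristcam();im=c["image"].copy()
a=np.radians(-1.8);ex=np.array([np.cos(a),np.sin(a),0]);ey=np.array([-ex[1],ex[0],0])
H=np.array([437,217.3,0]);B=H+125*ex
P=[B+dx*ex+dy*ey+[0,0,72] for dx in(-12,12) for dy in(-100,0,100)]
P+=[H+35*ex+dy*ey+[0,0,163] for dy in(-60,60)]+[H+dy*ey+[0,0,144] for dy in(-60,60)]+[B+80*ex+[0,0,177]]
p=proj(c,P);print(B,p.round(0).tolist())
for q in p: cv2.drawMarker(im,tuple(int(round(v)) for v in q),(0,0,255),0,8)
cv2.imwrite("pics/w2.png",cv2.resize(im,None,fx=1.4,fy=1.4))
np.savez("w2.npz",m=c["mtx"],E=c["extrinsics"])
E
```

```text
time: 6.45
position: [561.0, 164.0, 264.6]
ee_rot: [-2.257, -2.185, 0.002]
wrist_force: [-0.0, 0.4, 0.4]
opening: 25.3
grip_force: 0.0
[561.93832005 213.37365512   0.        ] [[264.0, 234.0], [263.0, 131.0], [261.0, 9.0], [288.0, 234.0], [289.0, 131.0], [290.0, 9.0], [150.0, 224.0], [131.0, 42.0], [113.0, 217.0], [91.0, 47.0], [402.0, 141.0]]
```

View pics/w2.png

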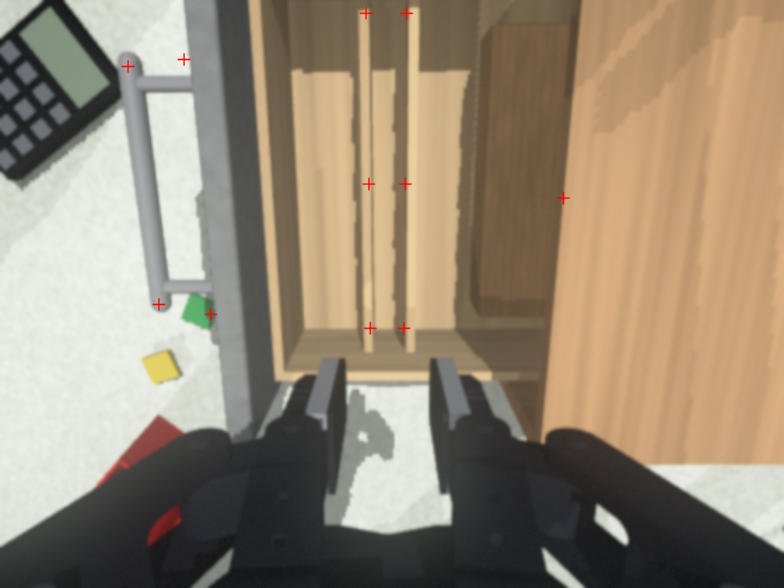

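The drawer is at its stop. The bay's inner faces sit about 2 mm in +x of my marks (enlarged x 372 and 407), so the bay is at about (563.5, 215). Next is the tablet.

```bash
python3 -m handwheel '[[-0.1,[12,-30,0],0],[-0.1,[25,-80,0],1],[-0.1,[35,-135,0],2],[-0.1,[45,-190,0],3],[-0.1,[55,-245,0],4],[-0.1,[63,-300,0],5],[-0.1,[68,-350,0],5],[-0.1,[72,-395,0],5],[-0.1,[72,-419,0],5],[-0.1,[72,-419,0],5],[-0.1,[72,-419,0],5]]'
python3 - <<'E'
from h import *
c=wristcam();im=c["image"].copy()
a=np.radians(3.2);ex=np.array([np.cos(a),np.sin(a),0]);ey=np.array([-ex[1],ex[0],0])
T=np.array([633.3,-215,137])
P=[T+dx*ex+dy*ey for dx in(-4.5,4.5) for dy in(-100,0,100)]
p=proj(c,P);print(p.round(0).tolist())
for q in p: cv2.drawMarker(im,tuple(int(round(v)) for v in q),(0,0,255),0,8)
cv2.imwrite("pics/w3.png",cv2.resize(im,None,fx=1.4,fy=1.4))
np.savez("w3.npz",mtx=c["mtx"],extrinsics=c["extrinsics"])
E
```

```text
time: 7.88
position: [634.1, -253.0, 265.3]
ee_rot: [-2.157, -2.283, -0.002]
wrist_force: [-0.2, 0.3, -0.4]
opening: 38.3
grip_force: 0.0
[[272.0, 274.0], [272.0, 152.0], [271.0, 3.0], [283.0, 274.0], [284.0, 152.0], [285.0, 3.0]]
```

View pics/w3.png

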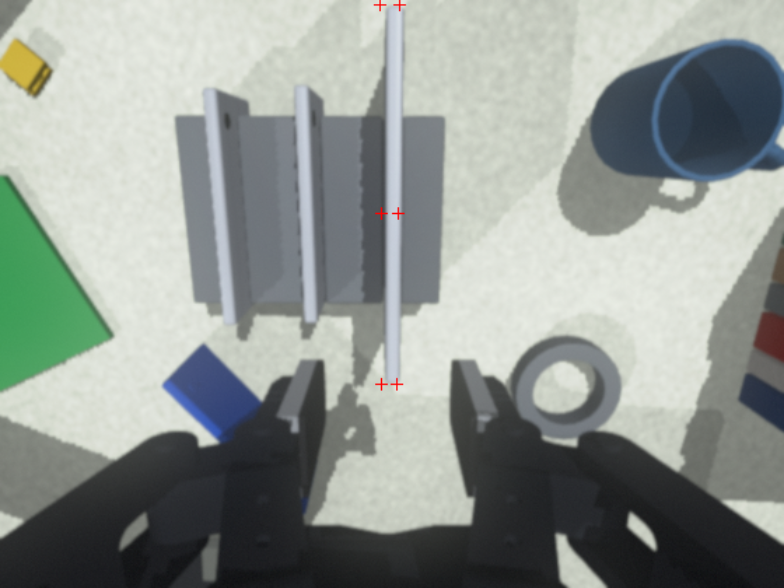

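The tablet's top edge runs from (396,9) to (392,383) in the enlarged view, a few pixels right of my marks. The phones are at x≈220 and x≈310, and shorter.

Run:
```python
from h import *
c=dict(np.load("w3.npz"))
a,b=[ray(c,(u/1.4,v/1.4),137) for u,v in((396,9),(392,382))]
print(a,b,(a+b)/2,np.linalg.norm(a-b),np.degrees(np.arctan2(*(a-b)[:2])), arm.sense()["position"],R.from_rotvec(arm.sense()["ee_rot"]).as_matrix()[:,1])
```

```text
[ 631.02832594 -116.99828738  137.        ] [ 640.58541332 -314.12714236  137.        ] [ 635.80686963 -215.56271487  137.        ] 197.3603896060909 -2.7756076351777126 [ 634.29721918 -252.71587646  265.30383263] [9.98350821e-01 5.74070880e-02 2.51922279e-04]
```

```bash
python3 -m handwheel '[[-0.1,[1.6,37.3,-20],-0.4],[-0.1,[1.6,37.3,-60],-0.4],[-0.1,[1.6,37.3,-100],-0.4],[-0.1,[1.6,37.3,-140],-0.4],[-0.1,[1.6,37.3,-165],-0.4],[-0.1,[1.6,37.3,-173],-0.4],[-0.1,[1.6,37.3,-173],-0.4],[-1,[1.6,37.3,-173],-0.4],[-1,[1.6,37.3,-173],-0.4],[-1,[1.6,37.3,-173],-0.4],[-1,[1.6,37.3,-173],-0.4],[-1,[1.6,37.3,-173],-0.4]]' 60
```

```text
time: 9.43
position: [636.2, -218.0, 93.7]
ee_rot: [2.167, 2.273, 0.002]
wrist_force: [-1.8, 1.6, 6.3]
opening: 8.3
grip_force: 59.8
```

```bash
python3 -m handwheel '[[-1,[0,0,4],0],[-1,[0,0,10],0],[-1,[0,0,20],0],[-1,[0,0,32],0],[-1,[0,0,46],0],[-1,[0,0,60],0],[-1,[0,0,85],0],[-1,[0,0,115],0],[-1,[0,0,150],0],[-1,[0,0,175],0],[-1,[0,0,175],0]]' 60
```

```text
time: 10.8
position: [636.4, -218.6, 270.1]
ee_rot: [2.165, 2.271, 0.004]
wrist_force: [-0.4, -0.1, -3.9]
opening: 8.2
grip_force: 58.6
```

```bash
python3 -m handwheel '[[-1,[-15,10,15],0],[-1,[-40,40,20],-0.5],[-1,[-60,85,20],-1],[-1,[-73,135,20],-2],[-1,[-73,185,20],-3],[-1,[-73,235,20],-4],[-1,[-73,285,20],-4.5],[-1,[-73,335,20],-4.5],[-1,[-73,380,20],-4.5],[-1,[-73,415,20],-4.5],[-1,[-73,431,20],-4.5],[-1,[-73,431,20],-4.5]]' 60
python3 -m handwheel '[[-1,[0,0,-10],0],[-1,[0,0,-30],0],[-1,[0,0,-55],0],[-1,[0,0,-75],0],[-1,[0,0,-90],0],[-1,[0,0,-98],0],[-1,[0,0,-98],0],[-1,[0,0,-98],0]]' 60
python3 - <<'E'
from h import *
c=wristcam();im=c["image"].copy()
s=arm.sense();print(s["position"])
w=cv2.resize(im,(400,300))
d=optics.camera("scene");v=cv2.resize(d["image"][20:220,160:360],(400,400),interpolation=cv2.INTER_CUBIC)
e=optics.camera("side");u=cv2.resize(e["image"][0:200,160:360],(400,400),interpolation=cv2.INTER_CUBIC)
cv2.imwrite("pics/w4.png",cv2.resize(im,None,fx=1.4,fy=1.4));cv2.imwrite("pics/s4.png",np.hstack([v,u]))
E
```

```text
time: 12.3
position: [562.1, 213.4, 286.4]
ee_rot: [-2.254, -2.189, 0.002]
wrist_force: [-0.3, -0.3, -2.9]
opening: 8.8
grip_force: 59.0
time: 13.3
position: [563.0, 213.2, 190.0]
ee_rot: [2.255, 2.187, 0.002]
wrist_force: [-0.5, 0.9, -3.1]
opening: 8.5
grip_force: 59.0
[562.97782848 213.24453311 190.05705338]
```

View pics/w4.png

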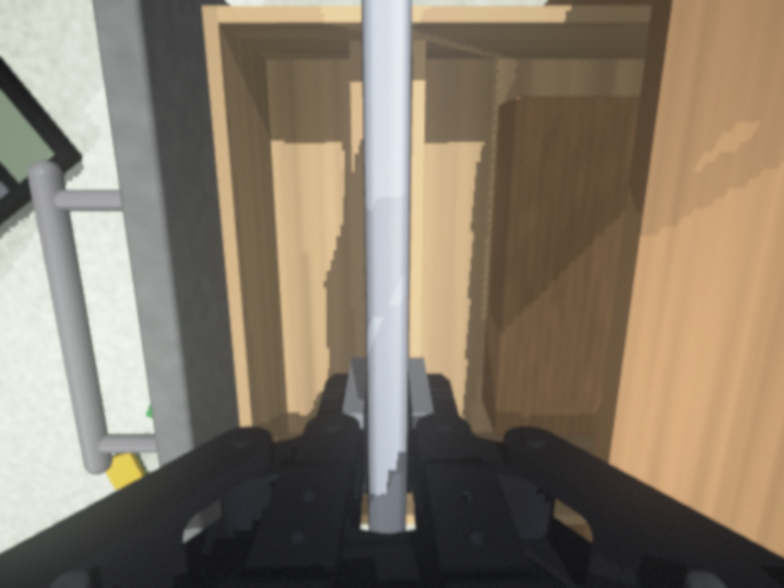

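The tablet hangs midway between the dividers, whose outer edges are at x≈350 and x≈425 with the tablet centred at about 388. I'll check that numerically along with both ends.

Run:
```python
from h import *
c=wristcam()
for u,v,z in((350,95,72),(425,95,72),(365,10,233.4),(410,10,233.4),(205,15,106),(655,15,106)): print(ray(c,(u/1.4,v/1.4),z).round(1))
```

```text
[548.2 309.8  72. ]
[584.6 308.6  72. ]
[561.9 306.9 233.4]
[569.9 306.7 233.4]
[493.2 338.3 106. ]
[675.8 332.6 106. ]
```

Bay centre 566.4 and tablet 565.9 at the same y, so it is aligned. I'll lower it.

```bash
python3 -m handwheel '[[-1,[0,0,-15],0],[-1,[0,0,-30],0],[-1,[0,0,-45],0],[-1,[0,0,-58],0],[-1,[0,0,-69],0],[-1,[0,0,-77],0],[-1,[0,0,-82],0],[-1,[0,0,-82],0],[-1,[0,0,-82],0]]' 60
```

```text
time: 14.62
position: [562.8, 213.2, 107.7]
ee_rot: [2.255, 2.187, 0.001]
wrist_force: [0.4, -0.7, -4.1]
opening: 8.1
grip_force: 59.0
```

```bash
python3 -m handwheel '[[-1,[0,0,-1],0],[-1,[0,0,-2],0],[-1,[0,0,-3],0],[-1,[0,0,-4],0],[-1,[0,0,-4],0]]' 60
```

```text
time: 15.25
position: [562.7, 213.2, 103.7]
ee_rot: [2.255, 2.187, 0.001]
wrist_force: [-1.5, -0.4, 1.0]
opening: 8.0
grip_force: 59.9
```

```bash
python3 -m handwheel '[[-1,[0,0,-0.7],0],[-1,[0,0,-0.7],0],[-0.7,[0,0,-0.7],0],[-0.6,[0,0,-0.7],0],[-0.3,[0,0,-0.7],0],[-0.1,[0,0,-0.7],0],[-0.1,[0,0,-0.7],0],[-0.1,[0,0,-0.7],0]]' 20
python3 -m handwheel '[[-0.1,[0,0,10],0],[-0.1,[0,0,30],0],[-0.1,[0,0,60],0],[-0.1,[0,0,100],0],[-0.1,[0,0,150],0],[-0.1,[0,-45,160],0],[-0.1,[0,-90,160],0],[-0.1,[0,-90,160],0],[-0.1,[0,-90,160],0]]'
python3 - <<'E'
from h import *
c=wristcam();im=c["image"].copy();cv2.imwrite("pics/w5.png",cv2.resize(im,None,fx=1.4,fy=1.4))
E
```

```text
time: 16.25
position: [562.5, 213.1, 102.6]
ee_rot: [2.255, 2.187, -0.0]
wrist_force: [-0.8, -0.7, -0.2]
opening: 38.4
grip_force: 0.0
time: 17.38
position: [562.5, 123.7, 263.1]
ee_rot: [-2.255, -2.187, -0.002]
wrist_force: [-1.3, 1.2, 0.1]
opening: 38.1
grip_force: 0.0
```

View pics/w5.png

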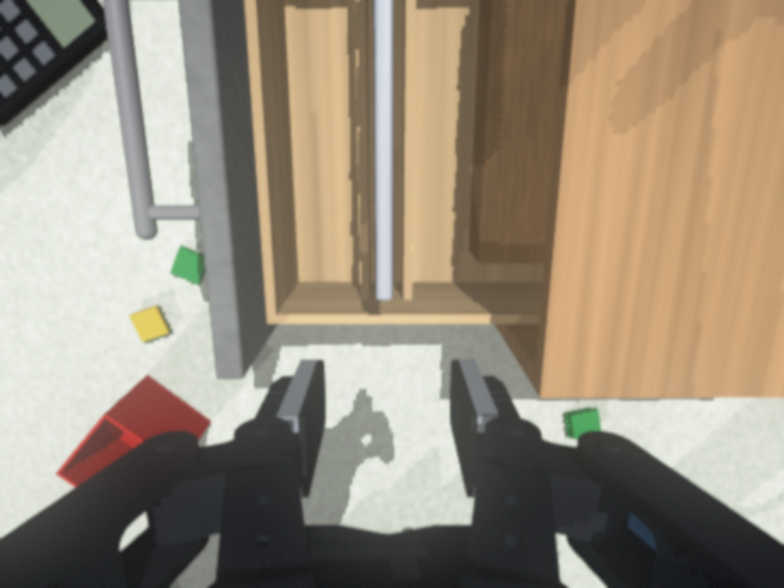

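The tablet stands upright in the bay: top edge at x≈384, dividers at about 358 and 408. Now I'll grip the handle again and close the drawer.

```bash
python3 -m handwheel '[[-0.4,[-40,30,0],0],[-0.4,[-85,62,0],0],[-0.4,[-125.5,93.5,0],0],[-0.4,[-125.5,93.5,-20],0],[-0.4,[-125.5,93.5,-60],0],[-0.4,[-125.5,93.5,-105],0],[-0.4,[-125.5,93.5,-137],0],[-0.4,[-125.5,93.5,-137],0],[-1,[-125.5,93.5,-137],0],[-1,[-125.5,93.5,-137],0],[-1,[-125.5,93.5,-137],0],[-1,[-125.5,93.5,-137],0]]' 50
python3 -m handwheel '[[-1,[4,-0.1,0],0],[-1,[12,-0.4,0],0],[-1,[22,-0.7,0],0],[-1,[34,-1,0],0],[-1,[46,-1.4,0],0],[-1,[58,-1.8,0],0],[-1,[70,-2.2,0],0],[-1,[82,-2.5,0],0],[-1,[92,-2.8,0],0],[-1,[98,-3,0],0],[-1,[100,-3.1,0],0],[-1,[100,-3.1,0],0]]'
```

```text
time: 18.92
position: [437.6, 217.5, 126.5]
ee_rot: [-2.255, -2.187, -0.004]
wrist_force: [-1.3, 2.7, 1.4]
opening: 9.1
grip_force: 49.5
time: 20.42
position: [538.0, 214.5, 126.6]
ee_rot: [2.255, 2.187, 0.004]
wrist_force: [1.4, 3.4, 4.2]
opening: 9.1
grip_force: 49.9
```

```bash
python3 -m handwheel '[[-1,[4,-0.1,0],0],[-1,[12,-0.4,0],0],[-1,[22,-0.7,0],0],[-1,[32,-1,0],0],[-1,[40,-1.2,0],0],[-1,[46,-1.4,0],0],[-1,[50,-1.5,0],0],[-1,[53,-1.6,0],0],[-1,[55,-1.7,0],0],[-1,[57,-1.7,0],0],[-1,[57,-1.7,0],0]]'
```

```text
time: 21.8
position: [591.9, 212.8, 126.5]
ee_rot: [-2.251, -2.185, 0.003]
wrist_force: [-10.0, 2.5, 13.7]
opening: 8.9
grip_force: 50.9
```

```bash
python3 -m handwheel '[[-1,[2,0,0],0],[-1,[3,0,0],0],[-1,[3,0,0],0],[-1,[3,0,0],0]]'
python3 -m handwheel '[[-1,[-1,0,0],0],[-1,[-1,0,0],0],[-0.7,[-1,0,0],0],[-0.4,[-1,0,0],0],[-0.4,[-1,0,0],0],[-0.4,[-1,0,0],0],[-0.4,[-1,0,20],0],[-0.4,[-1,0,60],0],[-0.4,[-1,0,100],0],[-0.4,[-60,0,110],0],[-0.4,[-120,0,110],0],[-0.4,[-120,0,110],0]]'
python3 - <<'E'
from h import *
d=optics.camera("side");cv2.imwrite("pics/s6.png",d["image"])
w=wristcam();np.savez("w6.npz",mtx=w["mtx"],extrinsics=w["extrinsics"])
cv2.imwrite("pics/w6.png",np.hstack([cv2.resize(w["image"],(400,300)),cv2.resize(d["image"],(400,300))]))
E
```

```text
time: 22.3
position: [591.9, 212.8, 126.5]
ee_rot: [-2.248, -2.183, 0.01]
wrist_force: [-21.6, 0.8, 22.3]
opening: 9.1
grip_force: 51.9
time: 23.8
position: [473.3, 211.8, 235.5]
ee_rot: [-2.251, -2.188, 0.001]
wrist_force: [0.3, -0.1, 0.1]
opening: 25.8
grip_force: 0.0
```

View pics/w6.png

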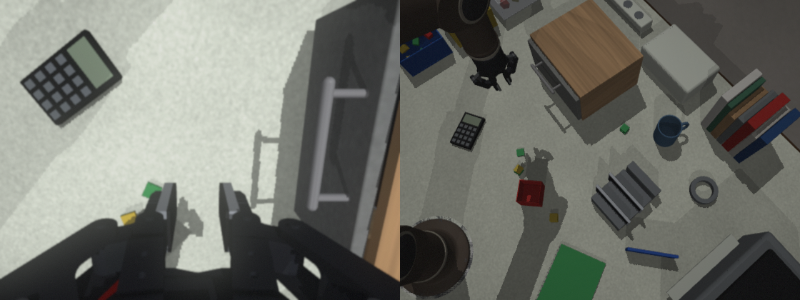

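The drawer is flush with the cabinet after exactly 155 mm of travel. Both phones still stand in the rack, and the gripper is clear.

```bash
python3 -c "
from plant import arm
print(arm.close_job())"
```

```text
the job is handed in; nothing more can be done
None
```

The tablet was set down on its long edge in the drawer's narrow bay and released, the drawer is pushed fully shut, both phones are still in the rack, and the job was handed in at about 24 s; no verdict was returned.

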